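# Take up the end play of a cardboard core on its bench spindle

### The arm

A 7-joint arm with a two-finger parallel gripper is mounted at the origin on the work surface. World frame = base frame: x ahead of the robot, y to its left, z up, the work surface at z = 0. Lengths are in m, angles in rad, forces in N, time in s.
With the tool pointing down it reaches from about 0.4 to 0.85 m from the base axis. Payload 10.4 kg.
Tool frame: the origin (TCP) lies midway between the tips of the shut fingers; the grasp point (between the pads) lies manip.pinch_z behind it (manip.pinch_z is the distance from the TCP to the grasp point, in m); z points along the fingers, y is the direction in which the jaws open and shut (so a half turn about z gives the same grasp; the last joint's range is limited). The gripper opens to 85 mm and grips with 20 to 120 N. Pads are 22 mm wide; open, the fingers measure 114 mm over their backs; the gripper's body (76 mm by 85 mm) begins 54 mm behind the grasp point. The pads swing forward as they close: fully open they stand 13 mm farther back than shut.
Start: joints at [-1.215, 0.332, -0.065, 1.46, 0.022, 1.35, -0.088], TCP at [0.231, 0.581, 0.198] pointing down, gripper open.
Joint ranges: [-2.6, 2.6], [-0.5, 2.12], [-1.47, 1.34], [0.16, 2.42], [-1.27, 4.41], [0.06, 2.06], [-2.6, 2.6]. Speed limits (rad/s): [2.22, 2.22, 2.79, 2.79, 3.14, 3.14, 3.14].

### API

Orientations are given as a unit quaternion [x, y, z, w].
In Python, from workcell import manip gives the robot as it stands.
- The arm moves only by the shell command python3 -m handwheel 'ROWS' [FORCE]. ROWS is JSON, a list that holds one entry, the list of rows, each a list of 7 numbers: the shift along the tool's x, y, z in m, then the turn, a rotation vector about the tool's x, y, z in rad, then the finger opening in m, from 0 to 0.0854. In form: [[[tx, ty, tz, ax, ay, az, claw], ...]]. A call has 1 to 8 rows; each row is the pose to reach, as a shift and turn from the pose commanded when the call began, along the tool's axes at that moment; what a row does not reach only later rows make up. A row lasts 1/8 s, in which the tool goes at most 62.5 mm and 10.7 degrees, less where a joint would pass 70% of its speed; a pose out of reach is approached as far as the arm can. A call with a gripper value outside its range is refused whole. The fingers move at their own pace and stop on an object; FORCE is the grip in N (left out, the last holds). Time passes only in rows, so rows that repeat a pose let the fingers close. It gives the time, the measured TCP pose, the force and the opening at its end, in the units of the state.
- manip.get_obs(): the state, without advancing time (a new reading comes with each control period).
- manip.camera(name): name is "side" or "top" or "wrist"; returns the picture (400x640x3 uint8, blue, green, red); there is no depth.
- manip.calibration(name): a dict with "fx", "fy", "cx", "cy" (pixels), "k1" (the pictures are not rectified: a ray, as slopes to the right and down, at radius r is drawn at 1 + k1 r^2 times it, then the intrinsics apply), "view" (4x4, takes a point from world to camera coordinates); the wrist camera has in their place "tool_from_camera" (4x4, takes a point from camera to tool coordinates, whose origin is the TCP and whose axes are the flange's). Camera axes: x right, y up, looking along -z (the intrinsics and any distortion apply to the point x, -y, -z); pixel columns grow to the right and rows downward; lengths in m; the calibration is good to about 2 mm. A picture is of the moment at which its call begins: read the wrist's pose just before it. calibration takes no time and is no camera call.
- manip.hand_in(): hands the job in, once; it reports no verdict.
The state is a dict: "clock": time; "joint_pos": joint angles; "joint_velocities": joint speeds; "tau": joint torques, N m; "position": TCP position; "ee_rot": TCP orientation; "ft_force": force on the tool from outside, world axes, zero at the start; "torque": the same for the moment, N m; "grip_width": opening from 0.0 (shut) to 1.0 (fully open).
Only numpy, scipy, OpenCV 4.12 (cv2) and the standard library are available. Lean on these libraries where they do the work, as an engineer would, in place of code of your own. Each camera call takes 0.05 s, during which the arm holds its last target.

### The job

On the bench core holder, undo the wing set screw that locks the shaft collar (about 70 degrees; do not force the collar along while it is still tight), slide the collar along the shaft until it presses the cardboard core lightly, with about 5 N, against the sprung plate, then do the set screw up tight again and let go, leaving the core lightly pressed. Never squeeze the core with more than 12 N, and leave the loose things beside the holder where they are.

Things in the scene. Friction and masses are not known exactly. Their poses are not given: they have to be found in the camera images.
- stand: Bench holder, fixed: grey base plate 130 x 330 x 12 mm, at each end (its y = -150, +150 mm) an upright 119 mm tall, 50 mm wide, and a 12 mm steel shaft along its y axis, 105 mm above the table. Origin: under the centre of the base. Along +y on the shaft come: collar with wing screw, cardboard core, sprung plate, its spring, a plain fixed hub.
- plate_zone (a point): Point of the stand on the shaft axis at its y = 97 mm. The sprung plate (aluminium disc 48 mm across, 4 mm thick, plain spring and 30 mm hub behind) has its face towards the core within 13 mm either side of this point: where exactly differs each time and must be felt or seen. It has no preload, gives 1 mm per 2.5 N, 9 mm at most.
- collar_mid (a point): Centre of the knurled steel collar, 36 mm diameter, 20 mm long, on the shaft axis, axes as the stand's; starts at stand y = -115 to -65 mm. It slides along the stand's y only and cannot turn. Screw tight: its point stands in a hole of the shaft, the collar is fast (over 30 N). Undone: it slides with a drag of about 7 N and stays where left. It touches the core at 50 mm from core_mid.
- collar_body (a joint): Travel of the collar along the stand's +y from where it started, in m; grows towards the core and the plate, at most 0.16.
- wing (a point): Centre of the set screw's wing, 50 mm above the shaft axis over the collar's centre: dark steel bar 34 mm long, 8 mm thick, 26 mm tall on a thin stem. Grip it from above across the 8 mm; the collar can also be slid by it. x axis: across the thickness, y: along the bar (along the shaft when tight).
- screw (a joint): Angle of the set screw in rad: 0 fully tight (a stop), grows as it is undone, counter-clockwise from above, to a stop at 1.7. It starts at 0 to 0.05. From 0.75 on the collar is quite free; below 0.15 it counts as tight. Takes about 0.2 N m to turn, and stays where it is left.
- core_mid (a point): Centre of the empty cardboard core on the shaft, 40 mm diameter, 80 mm long, axes as the stand's. It slides along the shaft with about 0.5 N of friction and starts clear of both the collar and the plate.
- weight_mid (a point): Loose steel cloth weight beside the holder, 64 mm diameter, 68 mm tall, this point half-way up. Leave it alone.
- spare_core_mid (a point): Loose spare cardboard core standing upright beside the holder, 40 mm diameter, 80 mm tall, this point half-way up. Leave it alone.
- spare_collar_mid (a point): Loose spare plain collar lying flat beside the holder, 36 mm diameter, 20 mm tall, this point half-way up. Leave it alone.

How it is judged:
By the outcome, as a careful person would: the job done as asked, in the order asked, and still so for the second after the job is handed in, with the robot touching nothing.
It also fails if it takes over 72 s, if anything falls off the work surface, if the arm or the gripper's body presses on something with over 40 N, if the wrist force passes 120 N, or if a joint passes its speed limit or range.

## Working session

There is one attempt and no reset: what is moved stays moved. The work goes in short steps, Python scripts to look and compute and a shell command to move; the robot and the scene stay as the last step left them, time stands still between calls to the robot, and variables do not carry over. Pictures are saved under pics/ and viewed, and the job is handed in when it is done.

```bash
ls; mkdir -p pics; cat > h.py <<'E'
import numpy as np,cv2
from workcell import manip
E
python3 - <<'E'
from workcell import manip
import cv2
print(manip.get_obs(), manip.pinch_z)
for n in("top","side","wrist"):
    print(n,manip.calibration(n))
    cv2.imwrite(f"pics/{n}0.png",manip.camera(n))
E
```

```text
pics
{'clock': 0.0, 'joint_pos': array([-1.21462265,  0.33291225, -0.06472383,  1.46098916,  0.02160255,
        1.34989565, -0.08853222]), 'joint_velocities': array([ 0.00093426,  0.00096276,  0.00070741,  0.00078723, -0.00131559,
       -0.00045763,  0.00060739]), 'tau': array([ 6.35924516e-04, -6.25458312e+01,  4.99263871e-02, -3.91613388e+01,
        1.64130167e-02,  9.52606177e-03, -2.49173627e-05]), 'position': array([0.23094371, 0.58028532, 0.19746798]), 'ee_rot': array([ 1.88250360e-01,  9.82120783e-01, -7.46269009e-04, -1.09675397e-04]), 'ft_force': array([ 0.49590985, -0.33820617, -0.92814065]), 'torque': array([-0.0385707 , -0.03414594, -0.01393894]), 'grip_width': 1.0034686478445982} 0.0187
top {'fx': 425.6024076811066, 'fy': 425.6024076811066, 'cx': 314.2825666496869, 'cy': 210.11167703206212, 'k1': -0.09842651510396301, 'view': array([[-0.02631649, -0.99944727, -0.02031262,  0.07703114],
       [ 0.99788792, -0.02747178,  0.05886428, -0.6066884 ],
       [-0.05938977, -0.01872061,  0.99805931, -0.8059243 ],
       [ 0.        ,  0.        ,  0.        ,  1.        ]])}

[... 187 characters left out ...]
2, -0.49325981],
       [ 0.33091322,  0.63750309,  0.69576307, -0.31270266],
       [-0.32636564, -0.61448676,  0.71825587, -0.56449661],
       [ 0.        ,  0.        ,  0.        ,  1.        ]])}
wrist {'fx': 293.7311887203367, 'fy': 293.7311887203367, 'cx': 319.3572498444692, 'cy': 201.81232144785378, 'k1': -0.028267978735384766, 'tool_from_camera': array([[-6.52479689e-04,  9.50655760e-01,  3.10246999e-01,
         7.88966402e-02],
       [ 9.99999779e-01,  6.60153628e-04,  8.02608738e-05,
        -4.16804478e-04],
       [-1.28510220e-04,  3.10246982e-01, -9.50655981e-01,
        -1.74696436e-01],
       [ 0.00000000e+00,  0.00000000e+00,  0.00000000e+00,
         1.00000000e+00]])}
```

View pics/top0.png

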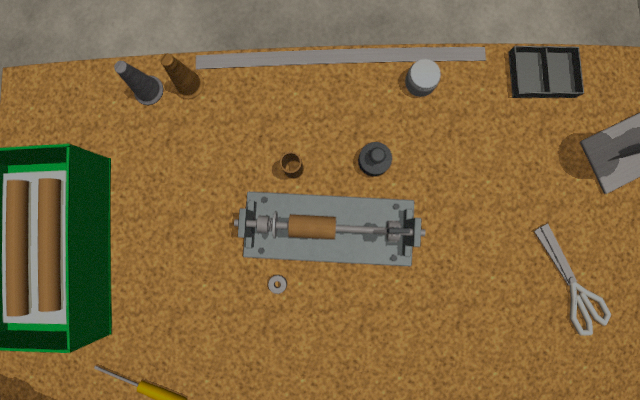

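View pics/side0.png

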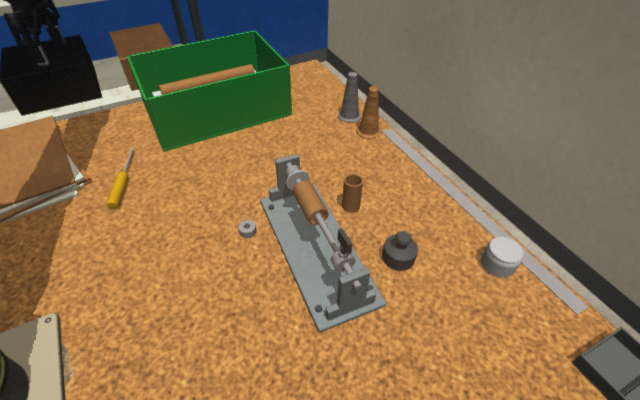

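View pics/wrist0.png

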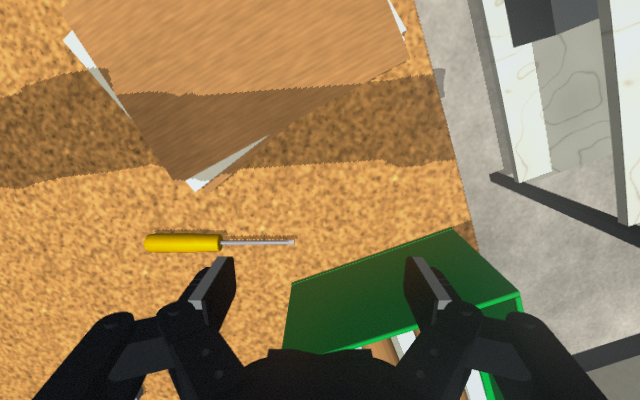

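```bash
cat > h.py <<'E'
import numpy as np,cv2
from workcell import manip
def ray(n,uv,obs=None):
    c=manip.calibration(n)
    K=np.array([[c['fx'],0,c['cx']],[0,c['fy'],c['cy']],[0,0,1.]])
    p=cv2.undistortPoints(np.array([[uv]],float),K,np.array([c['k1'],0,0,0,0.]))[0,0]
    d=np.array([p[0],-p[1],-1.])
    if n=='wrist':
        from scipy.spatial.transform import Rotation as R
        T=c['tool_from_camera'];Rw=R.from_quat(obs['ee_rot']).as_matrix()
        return Rw@T[:3,3]+obs['position'],Rw@T[:3,:3]@d
    V=c['view'];return -V[:3,:3].T@V[:3,3],V[:3,:3].T@d
def onz(n,uv,z,obs=None):
    o,d=ray(n,uv,obs);return o+d*(z-o[2])/d[2]
def cross(r1,r2):
    (a,d),(b,e)=r1,r2
    s=np.linalg.lstsq(np.c_[d,-e],b-a,rcond=None)[0]
    p,q=a+s[0]*d,b+s[1]*e
    return (p+q)/2,np.linalg.norm(p-q)
E
python3 - <<'E'
import cv2
a=cv2.imread('pics/top0.png')[180:280,225:435]
cv2.imwrite('pics/top0z.png',cv2.resize(a,None,fx=3.8,fy=3.8,interpolation=cv2.INTER_CUBIC))
a=cv2.imread('pics/side0.png')[145:330,230:430]
cv2.imwrite('pics/side0z.png',cv2.resize(a,None,fx=3.2,fy=3.2,interpolation=cv2.INTER_CUBIC))
E
```

```text
(no output)
```

View pics/top0z.png

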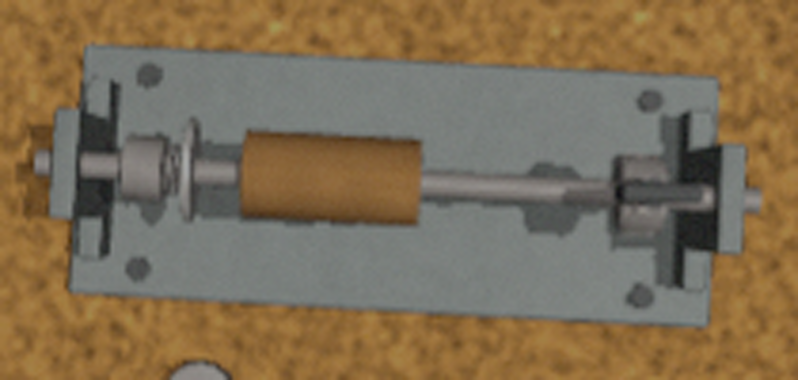

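View pics/side0z.png

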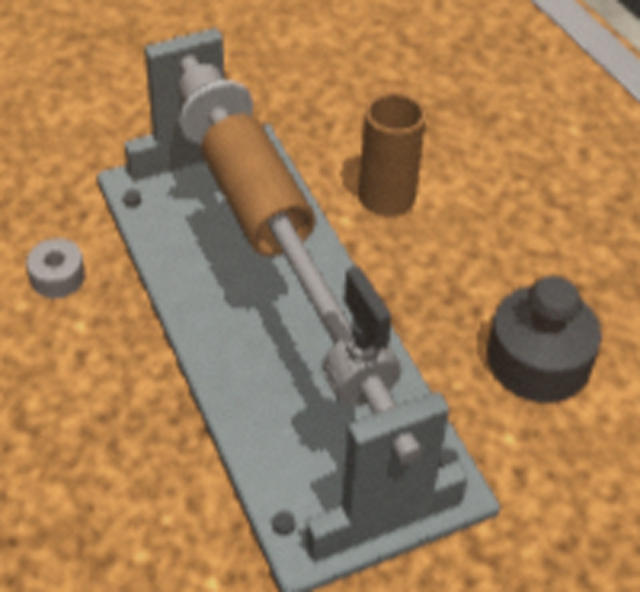

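```bash
python3 - <<'E'
from h import *
np.set_printoptions(precision=4,suppress=True)
z=lambda u,v:(225+(u+.5)/3.8-.5,180+(v+.5)/3.8-.5)
zs=lambda u,v:(230+(u+.5)/3.2-.5,145+(v+.5)/3.2-.5)
cs=[onz('top',z(*p),.012) for p in((87,45),(717,77),(706,326),(70,292))]
print(np.array(cs)); o=np.mean(cs,0)
yl=(cs[0]+cs[3])/2-(cs[1]+cs[2])/2; print(np.linalg.norm(yl),np.linalg.norm(cs[0]-cs[3])); yl/=np.linalg.norm(yl)
print('O',o,'yaw of y',np.arctan2(yl[1],yl[0]))
xl=np.array([yl[1],-yl[0],0])
# shaft ends at uprights z=.105
def loc(p): return (p-o)@xl,(p-o)@yl
for n,p,h in(('wing a',(618,190),.165),('wing b',(708,195),.165),('collar top L',(612,195),.115),('collar R',(668,195),.115),('core L',(241,175),.12),('core R',(420,182),.12),('plate',(196,170),.105),('plate',(182,170),.105),('hub L',(120,167),.105),('shaftL',(37,163),.105),('shaftR',(760,199),.105),('upright Lr',(53,163),.119),('upr R',(745,197),.119)):
    q=onz('top',z(*p),h);print(n,q,loc(q))
# wing two views
print('wing',cross(ray('top',z(663,192)),ray('side',zs(368,308))))
for n,uv in(('weight',(375,159)),('spare core',(291,166)),('spcol',(277,285))): print(n,onz('top',uv,.05),loc(onz('top',uv,.05)))
E
```

```text
[[ 0.6493  0.1913  0.012 ]
 [ 0.6236 -0.1335  0.012 ]
 [ 0.4962 -0.1231  0.012 ]
 [ 0.522   0.2024  0.012 ]]
0.32617880939233634 0.127793930880171
O [0.5728 0.0343 0.012 ] yaw of y 1.4917877192919753
wing a [ 0.5656 -0.0571  0.165 ] (np.float64(4.667928184719869e-05), np.float64(-0.09168721105847744))
wing b [ 0.5624 -0.0948  0.165 ] (np.float64(-0.00013109531602660548), np.float64(-0.1295116667804795))
collar top L [ 0.5639 -0.0619  0.115 ] (np.float64(-0.0012893523993415138), np.float64(-0.096596518973828))
collar R [ 0.5632 -0.0871  0.115 ] (np.float64(-1.2035699010477087e-05), np.float64(-0.12178070415507901))
core L [0.5773 0.104  0.12  ] (np.float64(-0.0010540198233286184), np.float64(0.06986606109904944))
core R [0.572  0.0242 0.12  ] (np.float64(6.495465434903917e-06), np.float64(-0.010106835141588595))
plate [0.5804 0.1258 0.105 ] (np.float64(0.00040892916621389436), np.float64(0.09181219824297138))
plate [0.5806 0.1322 0.105 ] (np.float64(7.021847404685727e-05), np.float64(0.09822283225866575))
hub L [0.5827 0.1606 0.105 ] (np.float64(-6.739889363414887e-05), np.float64(0.1267649049954118))
shaftL [0.5856 0.199  0.105 ] (np.float64(-0.0002732579459650278), np.float64(0.1651973502941434))
shaftR [ 0.5602 -0.131   0.105 ] (np.float64(0.0004769948819363811), np.float64(-0.16577681101250763))
upright Lr [0.5849 0.1888 0.119 ] (np.float64(-0.00014842025153731292), np.float64(0.1549772133895057))
upr R [ 0.5613 -0.121   0.119 ] (np.float64(0.0007564435012400253), np.float64(-0.1556505985884427))
wing (array([ 0.5641, -0.0771,  0.1581]), np.float64(0.0004082505658022193))
weight [ 0.6997 -0.0565  0.05  ] (np.float64(0.13363111228974098), np.float64(-0.08042993493100932))
spare core [0.6909 0.1017 0.05  ] (np.float64(0.11243846923504776), np.float64(0.07649662847628115))
spcol [0.4695 0.1329 0.05  ] (np.float64(-0.11077050855289837), np.float64(0.09015301426106624))
```

```bash
python3 -m handwheel '[[[-0.03,-0.025,-0.05,0,0,0.16,0.0854],[-0.07,-0.06,-0.05,0,0,0.32,0.0854],[-0.11,-0.097,-0.05,0,0,0.48,0.0854],[-0.15,-0.13,-0.05,0,0,0.64,0.0854],[-0.19,-0.165,-0.05,0,0,0.80,0.0854],[-0.23,-0.2,-0.05,0,0,0.95,0.0854],[-0.27,-0.235,-0.05,0,0,1.11,0.0854],[-0.31,-0.27,-0.05,0,0,1.27,0.0854]]]' 60
cat > st.py <<'E'
from h import *
import sys
from scipy.spatial.transform import Rotation as R
np.set_printoptions(precision=4,suppress=True)
o=manip.get_obs();M=R.from_quat(o['ee_rot']).as_matrix()
print('t',o['clock'],'p',o['position'],'F',o['ft_force'],'T',o['torque'],'w',o['grip_width'],'j',o['joint_pos'])
sy=1.4918-np.pi/2; S=np.array([[np.cos(sy),np.sin(sy),0],[-np.sin(sy),np.cos(sy),0],[0,0,1]])
print('stand loc',S@(o['position']-[.5728,.0343,0]),'Fstand',S@o['ft_force'],'tilt',M[:,2],'yaw tool y rel stand x',np.arctan2(M[1,1],M[0,1])-sy)
if len(sys.argv)>1:
    g=np.array([float(a) for a in sys.argv[1:4]]);print('tool delta',M.T@(g-o['position']))
E
python3 st.py .564 -.077 .25
```

```text
clock: 1.15
position: [0.4197, 0.2135, 0.2482]
ee_rot: [0.736, 0.677, 0.0, -0.0]
ft_force: [0.9, 0.6, 0.0]
grip_width: 0.998
t 1.15 p [0.4197 0.2135 0.2482] F [0.9111 0.6098 0.0228] T [ 0.0995 -0.0102  0.041 ] w 0.9976567841642198 j [-0.865  -0.0492  0.2888  1.7852  0.014   1.4034 -0.662 ]
stand loc [-0.1667  0.1666  0.2482] Fstand [0.8601 0.6798 0.0228] tilt [ 0.      0.0002 -1.    ] yaw tool y rel stand x -0.004176264187840895
tool delta [-0.2775  0.1679 -0.0018]
```

```bash
python3 -m handwheel '[[[-0.05,0.03,0,0,0,0,0.0854],[-0.1,0.06,0,0,0,0,0.0854],[-0.15,0.09,0,0,0,0,0.0854],[-0.2,0.12,0,0,0,0,0.0854],[-0.25,0.15,0,0,0,0,0.0854],[-0.2775,0.168,0,0,0,0,0.0854],[-0.2775,0.168,0,0,0,0,0.0854]]]' 60
python3 st.py .564 -.077 .25
python3 - <<'E'
from h import *
cv2.imwrite('pics/w1.png',manip.camera('wrist'));cv2.imwrite('pics/s1.png',manip.camera('side'))
E
```

```text
clock: 2.02
position: [0.5653, -0.0776, 0.2478]
ee_rot: [0.736, 0.677, -0.001, 0.0]
ft_force: [0.3, -0.4, -0.1]
grip_width: 1.0
t 2.025 p [ 0.5653 -0.0776  0.2478] F [ 0.2505 -0.4202 -0.1182] T [-0.0155  0.0486  0.0254] w 1.000321957092397 j [-0.4928  0.206   0.6448  1.5628 -0.1231  1.415   0.0785]
stand loc [ 0.0013 -0.1121  0.2478] Fstand [ 0.2828 -0.3991 -0.1182] tilt [-0.0008 -0.0016 -1.    ] yaw tool y rel stand x -0.003505978160375664
tool delta [ 0.0005 -0.0013 -0.0022]
```

View pics/w1.png

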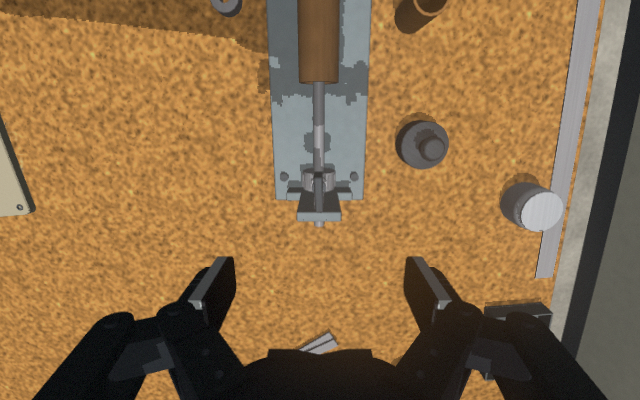

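```bash
python3 - <<'E'
from h import *
a=cv2.imread('pics/w1.png')[130:240,260:380]
cv2.imwrite('pics/w1z.png',cv2.resize(a,None,fx=5,fy=5,interpolation=cv2.INTER_CUBIC))
E
```

```text
(no output)
```

View pics/w1z.png

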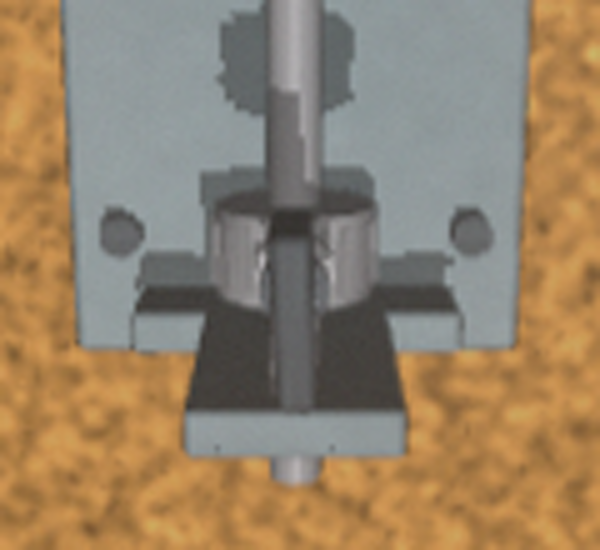

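```bash
python3 - <<'E'
from h import *
o=manip.get_obs()
for uv in((318,177),(318.7,212)): print(onz('wrist',uv,.168,o))
E
python3 st.py .5642 -.0765 .141
```

```text
[ 0.56567066 -0.05513183  0.168     ]
[ 0.56366244 -0.08810556  0.168     ]
t 2.125 p [ 0.5649 -0.0742  0.2479] F [-0.7769  0.755  -0.4619] T [-0.0144 -0.0399  0.0576] w 0.9999630047189769 j [-0.4957  0.2039  0.6418  1.5643 -0.1231  1.4152  0.077 ]
stand loc [ 0.0007 -0.1088  0.2479] Fstand [-0.834   0.6913 -0.4619] tilt [-0.0008  0.0002 -1.    ] yaw tool y rel stand x 0.0007052516223896438
tool delta [-0.0023 -0.0005  0.1069]
```

```bash
python3 -m handwheel '[[[0,0,0.03,0,0,0,0.0854],[0,0,0.06,0,0,0,0.0854],[0,0,0.09,0,0,0,0.0854],[0,0,0.107,0,0,0,0.0854],[0,0,0.107,0,0,0,0.0854],[0,0,0.107,0,0,0,0.0854]]]' 60
python3 st.py .5642 -.0758 .141
```

```text
clock: 2.88
position: [0.5658, -0.0743, 0.1425]
ee_rot: [0.734, 0.679, 0.001, 0.0]
ft_force: [0.7, 0.3, 0.0]
grip_width: 1.002
t 2.875 p [ 0.5658 -0.0743  0.1425] F [0.678  0.3135 0.0135] T [ 0.0699  0.0405 -0.019 ] w 1.0021591696422887 j [-0.4757  0.2771  0.6252  1.714  -0.1728  1.2044  0.1158]
stand loc [ 0.0016 -0.1088  0.1425] Fstand [0.6511 0.366  0.0135] tilt [ 0.0016  0.0002 -1.    ] yaw tool y rel stand x 0.0014294447597502091
tool delta [-0.0016 -0.0015  0.0015]
```

Now close gently, with a small centring correction.

```bash
python3 -m handwheel '[[[-0.0015,-0.0012,0.001,0,0,0,0.0854],[-0.0015,-0.0012,0.001,0,0,0,0.0854],[-0.0015,-0.0012,0.001,0,0,0,0.03],[-0.0015,-0.0012,0.001,0,0,0,0.02],[-0.0015,-0.0012,0.001,0,0,0,0.01],[-0.0015,-0.0012,0.001,0,0,0,0],[-0.0015,-0.0012,0.001,0,0,0,0],[-0.0015,-0.0012,0.001,0,0,0,0]]]' 60
python3 st.py
python3 - <<'E'
from h import *
cv2.imwrite('pics/w2.png',manip.camera('wrist'))
E
```

```text
clock: 3.88
position: [0.5638, -0.0759, 0.1403]
ee_rot: [0.734, 0.679, -0.0, -0.0]
ft_force: [-0.3, -0.5, 0.2]
grip_width: 0.0
t 3.875 p [ 0.5638 -0.0759  0.1403] F [-0.3174 -0.4922  0.2112] T [-0.0012  0.0219  0.0161] w 0.00044910506073433286 j [-0.4742  0.2765  0.6259  1.7197 -0.1725  1.201   0.1183]
stand loc [-0.0003 -0.1106  0.1403] Fstand [-0.2776 -0.5157  0.2112] tilt [-0.0001  0.0001 -1.    ] yaw tool y rel stand x 0.0009898787971287792
```

View pics/w2.png

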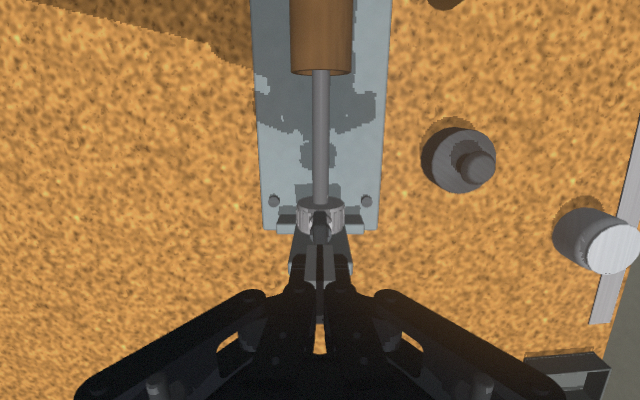

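```bash
python3 - <<'E'
from h import *
a=cv2.imread('pics/w2.png')[180:360,240:400]
a=cv2.resize(a,None,fx=3,fy=3,interpolation=cv2.INTER_CUBIC)
s=manip.camera('side');cv2.imwrite('pics/s2.png',s)
b=cv2.resize(s[180:330,270:400],None,fx=3.6,fy=3.6,interpolation=cv2.INTER_CUBIC)
b=b[:540,:320] if 0 else b
h=540;b=cv2.resize(b,(300,346));c=np.zeros((540,800,3),np.uint8);c[:,:480]=a[:540];c[:346,490:790]=b
cv2.imwrite('pics/c2.png',c)
E
```

```text
(no output)
```

View pics/c2.png

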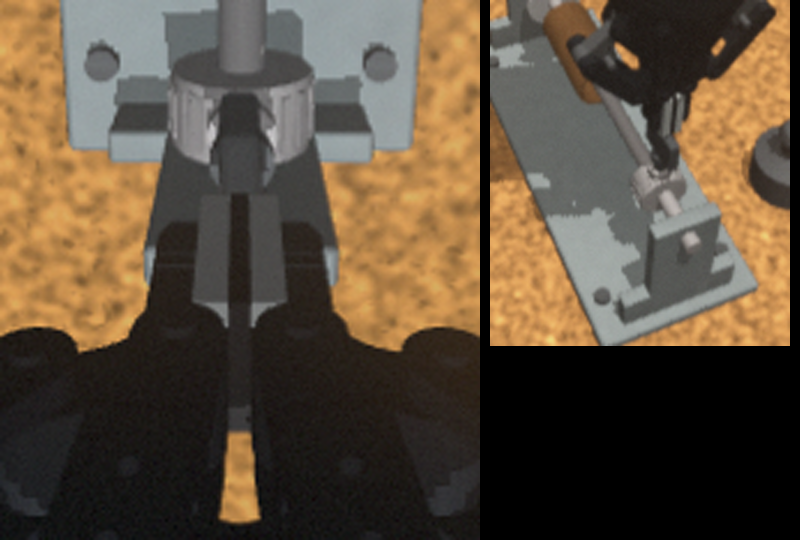

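View pics/s2.png

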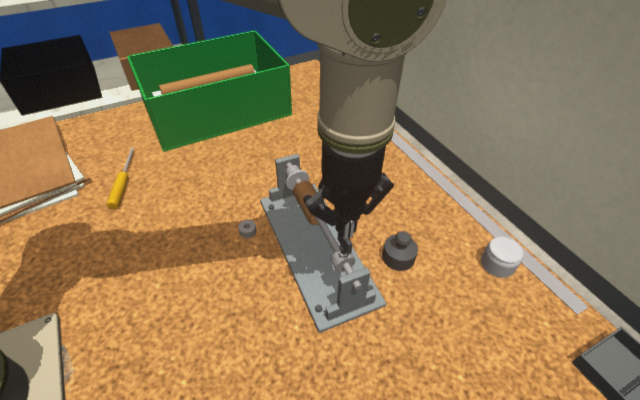

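```bash
cat >> h.py <<'E'
def proj(n,P,obs=None):
    from scipy.spatial.transform import Rotation as R
    c=manip.calibration(n);P=np.asarray(P,float)
    if n=='wrist':
        T=c['tool_from_camera'];q=R.from_quat(obs['ee_rot']).as_matrix().T@(P-obs['position']);q=T[:3,:3].T@(q-T[:3,3])
    else:
        V=c['view'];q=V[:3,:3]@P+V[:3,3]
    x,y=q[0]/-q[2],-q[1]/-q[2];f=1+c['k1']*(x*x+y*y)
    return np.array([c['cx']+c['fx']*f*x,c['cy']+c['fy']*f*y])
def S2W(p,o=(.5728,.0343,0),sy=1.4918-np.pi/2):
    R_=np.array([[np.cos(sy),-np.sin(sy),0],[np.sin(sy),np.cos(sy),0],[0,0,1]]);return R_@np.array(p)+o
E
python3 - <<'E'
from h import *
o=manip.get_obs()
print('tcp',proj('wrist',o['position'],o)); 
for p in((0,-.110,.168),(0,-.093,.168),(0,-.093,.142),(0,-.127,.168),(.004,-.093,.168)):
  w=S2W(p);print(p,w,proj('wrist',w,o),proj('side',w),proj('top',w))
t=manip.camera('top');cv2.imwrite('pics/t2.png',cv2.resize(t[150:300,220:440],None,fx=3.6,fy=3.6,interpolation=cv2.INTER_CUBIC))
E
```

```text
tcp [318.72074478 233.98066594]
(0, -0.11, 0.168) [ 0.56411944 -0.07535696  0.168     ] [319.07650003 253.53219947] [344.58285907 235.99337723] [399.06146945 230.2182572 ]
(0, -0.093, 0.168) [ 0.56546098 -0.05840997  0.168     ] [319.07701785 225.37107534] [339.68600479 227.92418035] [388.35689355 229.67326701]
(0, -0.093, 0.142) [ 0.56546098 -0.05840997  0.142     ] [319.07370996 209.31950209] [338.90161687 238.49504621] [385.93308952 229.88037504]
(0, -0.127, 0.168) [ 0.5627779  -0.09230394  0.168     ] [319.0761487  279.87026625] [349.66697135 244.37103288] [409.74587628 230.76016329]
(0.004, -0.093, 0.168) [ 0.56944851 -0.05872563  0.168     ] [326.47797868 225.370055  ] [342.04739468 227.136988  ] [388.46763901 227.14588929]
```

View pics/t2.png

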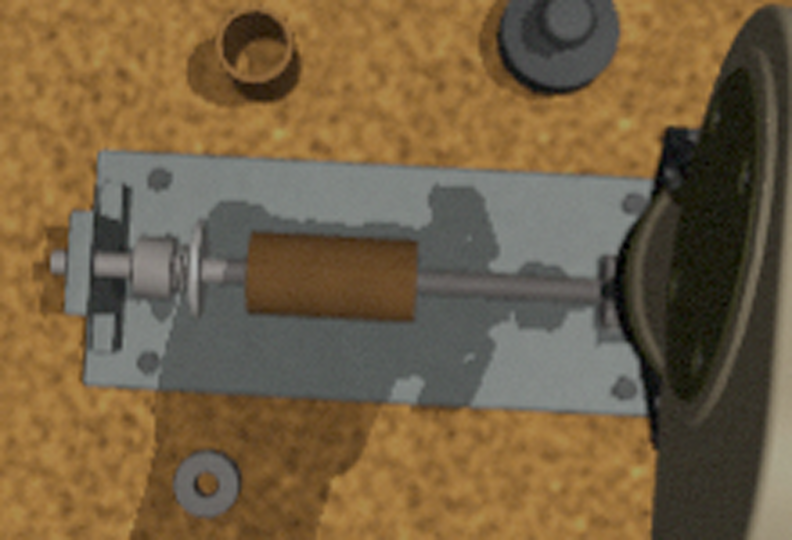

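```bash
python3 -m handwheel '[[[0,0,0,0,0,0,0.03],[0,0,0,0,0,0,0.03],[0,0,0,0,0,0,0.03]]]'
python3 - <<'E'
from h import *
def gam(a): return (255*(a/255.)**.5).astype(np.uint8)
w=manip.camera('wrist');s=manip.camera('side')
a=cv2.resize(gam(w)[180:360,250:390],(420,540),interpolation=cv2.INTER_CUBIC)
b=cv2.resize(gam(s)[190:280,310:380],(370,476),interpolation=cv2.INTER_CUBIC)
c=np.zeros((540,800,3),np.uint8);c[:,:420]=a;c[:476,430:]=b
cv2.imwrite('pics/c3.png',c)
E
```

```text
clock: 4.4
position: [0.5639, -0.0759, 0.1403]
ee_rot: [0.734, 0.679, 0.0, -0.0]
ft_force: [0.2, -0.0, 0.4]
grip_width: 0.351
```

View pics/c3.png

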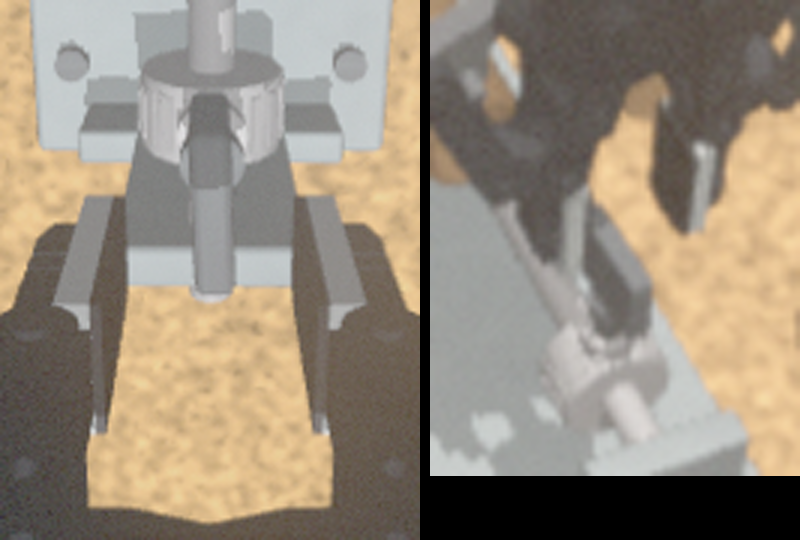

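```bash
python3 - <<'E'
from h import *
o=manip.get_obs()
for z in (.14,.16,.18,.2): print(z,[proj('side',S2W((.017,-.11+d,z))).round(1) for d in(-.011,0,.011)],[proj('wrist',S2W((.015,-.11+d,z)),o).round(1) for d in(-.011,.011)])
E
```

```text
0.14 [array([356.6, 249.1]), array([353.4, 243.9]), array([350.2, 238.7])] [array([341.8, 248.2]), array([342.6, 217.1])]
0.16 [array([357.6, 241.1]), array([354.3, 235.9]), array([351.1, 230.7])] [array([344.2, 263.6]), array([345.3, 229.6])]
0.18 [array([358.7, 232.8]), array([355.3, 227.4]), array([352. , 222.3])] [array([347.3, 282.7]), array([348.6, 245.3])]
0.2 [array([359.9, 224. ]), array([356.4, 218.6]), array([352.9, 213.4])] [array([351.1, 307. ]), array([352.9, 265.6])]
```

```bash
python3 -m handwheel '[[[0,0,0.005,0,0,0,0.05],[0,0,0.01,0,0,0,0.05],[0,0,0.015,0,0,0,0.05],[0,0,0.02,0,0,0,0.05],[0,0,0.02,0,0,0,0.05]]]'
python3 - <<'E'
from h import *
def gam(a): return (255*(a/255.)**.5).astype(np.uint8)
o=manip.get_obs();print(o['position'],o['ft_force'])
w=manip.camera('wrist');s=manip.camera('side')
a=cv2.resize(gam(w)[180:360,250:390],(420,540),interpolation=cv2.INTER_CUBIC)
b=cv2.resize(gam(s)[190:280,310:380],(370,476),interpolation=cv2.INTER_CUBIC)
c=np.zeros((540,800,3),np.uint8);c[:,:420]=a;c[:476,430:]=b
cv2.imwrite('pics/c4.png',c)
for z in (.12,.14,.16,.18): print(z,[proj('side',S2W((x,-.11+d,z))).round(1) for x in(-.025,.025) for d in(-.011,.011)],[proj('wrist',S2W((.025,-.11+d,z)),o).round(1) for d in(-.011,.011)])
E
```

```text
clock: 5.12
position: [0.5635, -0.0759, 0.1198]
ee_rot: [0.734, 0.679, -0.0, -0.0]
ft_force: [-0.5, 0.5, 0.1]
grip_width: 0.585
[ 0.56353983 -0.07588773  0.11976931] [-0.49987093  0.52615708  0.13694762]
0.12 [array([331.5, 265.4]), array([325.7, 254.7]), array([360.1, 255.1]), array([353.8, 244.9])] [array([357.4, 248.6]), array([358.9, 217.4])]
0.14 [array([331.9, 257.9]), array([325.9, 247.1]), array([361.2, 247.5]), array([354.7, 237.2])] [array([361.6, 264.1]), array([363.3, 230. ])]
0.16 [array([332.3, 250. ]), array([326.2, 239.1]), array([362.3, 239.5]), array([355.7, 229.1])] [array([366.7, 283.3]), array([368.9, 245.9])]
0.18 [array([332.8, 241.6]), array([326.5, 230.7]), array([363.6, 231.1]), array([356.7, 220.7])] [array([373.2, 307.7]), array([376.2, 266.3])]
```

View pics/c4.png

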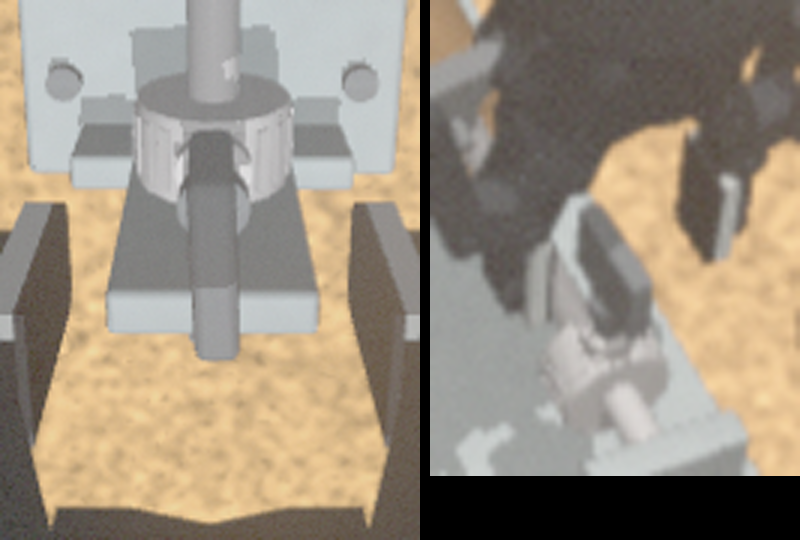

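```bash
python3 -m handwheel '[[[0,0,0.005,0,0,0,0.05],[0,0,0.01,0,0,0,0.05],[0,0,0.015,0,0,0,0.03],[0,0,0.015,0,0,0,0.02],[0,0,0.015,0,0,0,0.01],[0,0,0.015,0,0,0,0],[0,0,0.015,0,0,0,0],[0,0,0.015,0,0,0,0]]]' 60
python3 st.py
python3 - <<'E'
from h import *
def gam(a): return (255*(a/255.)**.5).astype(np.uint8)
w=manip.camera('wrist');s=manip.camera('side')
a=cv2.resize(gam(w)[180:360,250:390],(420,540),interpolation=cv2.INTER_CUBIC)
b=cv2.resize(gam(s)[190:280,310:380],(370,476),interpolation=cv2.INTER_CUBIC)
c=np.zeros((540,800,3),np.uint8);c[:,:420]=a;c[:476,430:]=b
cv2.imwrite('pics/c5.png',c)
E
```

```text
clock: 6.22
position: [0.5642, -0.0759, 0.1054]
ee_rot: [0.734, 0.679, 0.0, 0.0]
ft_force: [5.3, -0.7, -2.1]
grip_width: 0.108
t 6.225 p [ 0.5642 -0.0759  0.1054] F [ 5.2746 -0.7409 -2.1332] T [-0.106  -0.8549  0.0047] w 0.10755812412519411 j [-0.4622  0.313   0.616   1.7577 -0.1978  1.1325  0.1372]
stand loc [ 0.0001 -0.1106  0.1054] Fstand [ 5.3167 -0.3224 -2.1332] tilt [ 0.0007 -0.     -1.    ] yaw tool y rel stand x 0.0010413860708434891
```

View pics/c5.png

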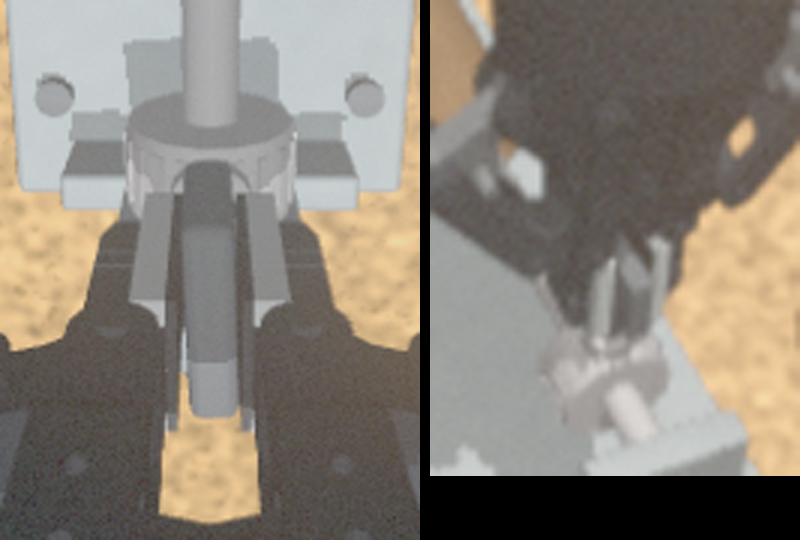

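```bash
python3 -m handwheel '[[[0,0.0005,0,0,0,0,0],[0,0.0005,0,0,0,0,0],[0,0.0005,0,0,0,0,0]]]' 60
python3 st.py
```

```text
clock: 6.7
position: [0.5643, -0.076, 0.1054]
ee_rot: [0.734, 0.679, 0.0, -0.0]
ft_force: [1.1, -0.4, 0.4]
grip_width: 0.11
t 6.7 p [ 0.5643 -0.076   0.1054] F [ 1.1019 -0.4182  0.4098] T [-0.0734 -0.2762 -0.014 ] w 0.10981304733513793 j [-0.4617  0.3141  0.6159  1.7566 -0.1985  1.1336  0.1377]
stand loc [ 0.0002 -0.1106  0.1054] Fstand [ 1.1315 -0.33    0.4098] tilt [-0.0001  0.0002 -1.    ] yaw tool y rel stand x 0.0009491000438920094
```

```bash
python3 -m handwheel '[[[0,0,0,0,0,-0.1,0],[0,0,0,0,0,-0.2,0],[0,0,0,0,0,-0.3,0],[0,0,0,0,0,-0.4,0],[0,0,0,0,0,-0.4,0]]]' 80
python3 st.py
```

```text
clock: 7.32
position: [0.5646, -0.0759, 0.1054]
ee_rot: [0.585, 0.811, 0.0, 0.0]
ft_force: [2.8, -0.1, -0.6]
grip_width: 0.094
t 7.325 p [ 0.5646 -0.0759  0.1054] F [ 2.8288 -0.0841 -0.5761] T [-0.0701 -0.6372 -0.0668] w 0.09390780813644242 j [-0.4088  0.3046  0.5503  1.7539 -0.1746  1.1313  0.5169]
stand loc [ 0.0005 -0.1106  0.1054] Fstand [ 2.8266  0.1394 -0.5761] tilt [ 0.0005  0.0003 -1.    ] yaw tool y rel stand x 0.40028051170869744
```

```bash
python3 -m handwheel '[[[0,0,0,0,0,-0.1,0],[0,0,0,0,0,-0.22,0],[0,0,0,0,0,-0.34,0],[0,0,0,0,0,-0.46,0],[0,0,0,0,0,-0.58,0],[0,0,0,0,0,-0.7,0],[0,0,0,0,0,-0.82,0],[0,0,0,0,0,-0.82,0]]]' 80
python3 st.py
python3 - <<'E'
from h import *
def gam(a): return (255*(a/255.)**.5).astype(np.uint8)
w=manip.camera('wrist');s=manip.camera('side')
a=cv2.resize(gam(w)[180:360,250:390],(420,540),interpolation=cv2.INTER_CUBIC)
b=cv2.resize(gam(s)[190:280,310:380],(370,476),interpolation=cv2.INTER_CUBIC)
c=np.zeros((540,800,3),np.uint8);c[:,:420]=a;c[:476,430:]=b
cv2.imwrite('pics/c6.png',c)
E
```

```text
clock: 8.32
position: [0.5649, -0.0756, 0.1055]
ee_rot: [0.214, 0.977, 0.0, 0.001]
ft_force: [4.6, 1.2, -0.6]
grip_width: 0.092
t 8.325 p [ 0.5649 -0.0756  0.1055] F [ 4.5759  1.1861 -0.6296] T [ 0.2503 -1.147   0.0267] w 0.09171258179729876 j [-0.3066  0.2913  0.4255  1.7485 -0.1322  1.1288  1.2997]
stand loc [ 0.0008 -0.1101  0.1055] Fstand [ 4.468   1.5435 -0.6296] tilt [ 0.0012  0.0005 -1.    ] yaw tool y rel stand x 1.2190713177051065
```

View pics/c6.png

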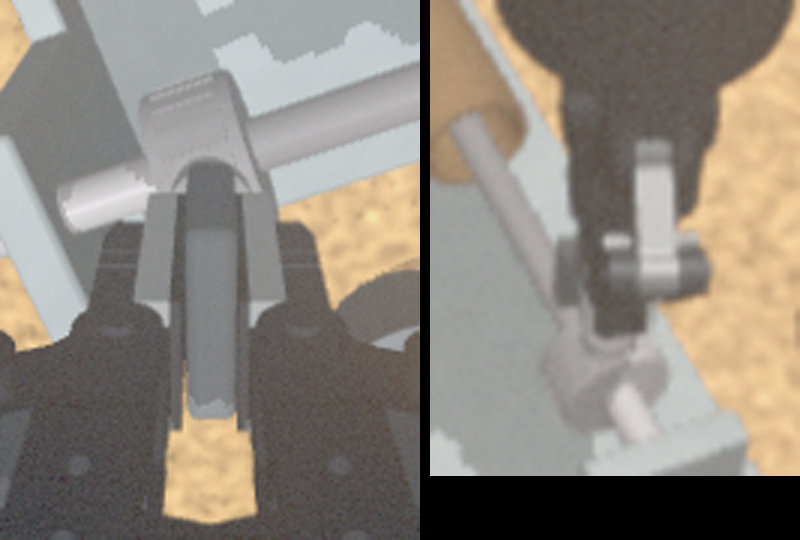

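```bash
python3 -m handwheel '[[[-0.0006,0,0,0,0,0,0],[0.0011,0.0047,0,0,0,0,0],[0.0046,0.0141,0,0,0,0,0],[0.008,0.0235,0,0,0,0,0],[0.0114,0.0329,0,0,0,0,0],[0.0149,0.0423,0,0,0,0,0],[0.02,0.0563,0,0,0,0,0]]]' 80
python3 st.py
```

```text
clock: 9.3
position: [0.5693, -0.0195, 0.1052]
ee_rot: [0.215, 0.977, -0.002, 0.0]
ft_force: [3.0, -7.7, -1.1]
grip_width: 0.093
t 9.3 p [ 0.5693 -0.0195  0.1052] F [ 2.9727 -7.6513 -1.0588] T [-1.7534 -0.6273  0.021 ] w 0.09288598836519767 j [-0.3846  0.2897  0.3974  1.7471 -0.1188  1.1295  1.1859]
stand loc [ 0.0007 -0.0539  0.1052] Fstand [ 3.5672 -7.3929 -1.0588] tilt [-0.0004 -0.0034 -1.    ] yaw tool y rel stand x 1.2160659399363922
```

```bash
python3 -m handwheel '[[[0.0017,0.0047,0,0,0,0,0],[0.0034,0.0094,0,0,0,0,0],[0.0051,0.0141,0,0,0,0,0],[0.0068,0.0188,0,0,0,0,0],[0.0085,0.0235,0,0,0,0,0],[0.0103,0.0282,0,0,0,0,0],[0.012,0.0329,0,0,0,0,0],[0.0134,0.0367,0,0,0,0,0]]]' 80
python3 st.py
python3 -m handwheel '[[[0,0,0,0,0,0,0],[0,0,0,0,0,0,0]]]' 80
python3 st.py
python3 - <<'E'
from h import *
t=manip.camera('top');cv2.imwrite('pics/t7.png',cv2.resize(t[180:280,225:435],None,fx=3.8,fy=3.8,interpolation=cv2.INTER_CUBIC))
s=manip.camera('side');cv2.imwrite('pics/s7.png',cv2.resize(s[140:300,250:400],None,fx=3.6,fy=3.6,interpolation=cv2.INTER_CUBIC))
E
```

```text
clock: 10.3
position: [0.5722, 0.0195, 0.1049]
ee_rot: [0.215, 0.977, -0.002, -0.0]
ft_force: [2.9, -8.3, -0.0]
grip_width: 0.095
t 10.3 p [0.5722 0.0195 0.1049] F [ 2.9212 -8.3124 -0.0222] T [-1.8253 -0.415  -0.0376] w 0.0948984893527326 j [-0.4337  0.2955  0.3767  1.7379 -0.1149  1.1318  1.115 ]
stand loc [ 0.0005 -0.0148  0.1049] Fstand [ 3.568  -8.0559 -0.0222] tilt [-0.0011 -0.0035 -1.    ] yaw tool y rel stand x 1.2167171648248212
clock: 10.55
position: [0.5723, 0.0202, 0.105]
ee_rot: [0.215, 0.977, -0.001, -0.0]
ft_force: [2.7, -5.5, -1.1]
grip_width: 0.095
t 10.55 p [0.5723 0.0202 0.105 ] F [ 2.7155 -5.4964 -1.0759] T [-1.2998 -0.5868 -0.0198] w 0.09492173384081554 j [-0.4338  0.2954  0.3762  1.7378 -0.1156  1.1316  1.1152]
stand loc [ 0.0006 -0.0141  0.105 ] Fstand [ 3.1408 -5.2649 -1.0759] tilt [-0.0008 -0.0026 -1.    ] yaw tool y rel stand x 1.217293782530273
```

View pics/t7.png

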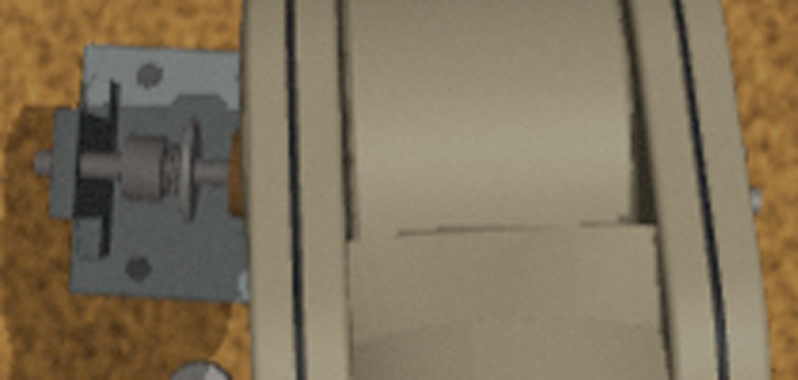

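View pics/s7.png

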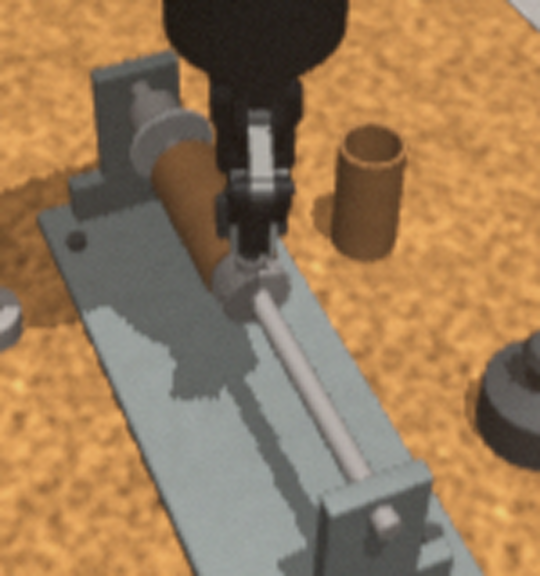

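```bash
python3 -m handwheel '[[[0.0003,0.0009,0,0,0,0,0],[0.0007,0.0019,0,0,0,0,0],[0.001,0.0028,0,0,0,0,0],[0.0014,0.0038,0,0,0,0,0],[0.0017,0.0047,0,0,0,0,0],[0.002,0.0056,0,0,0,0,0]]]' 80
python3 st.py|tail -1
python3 -m handwheel '[[[0.0003,0.0009,0,0,0,0,0],[0.0007,0.0019,0,0,0,0,0]]]' 80 >/dev/null
python3 st.py|tail -1
python3 -m handwheel '[[[0.0003,0.0009,0,0,0,0,0],[0.0007,0.0019,0,0,0,0,0]]]' 80 >/dev/null
python3 st.py|tail -1
python3 -m handwheel '[[[0.0003,0.0009,0,0,0,0,0]]]' 80 >/dev/null
python3 st.py|tail -1
python3 -m handwheel '[[[0.0003,0.0009,0,0,0,0,0]]]' 80 >/dev/null
python3 st.py|tail -1
```

```text
clock: 11.4
position: [0.5727, 0.0253, 0.1049]
ee_rot: [0.215, 0.977, -0.002, -0.0]
ft_force: [2.5, -7.6, -0.8]
grip_width: 0.095
stand loc [ 0.0006 -0.009   0.1049] Fstand [ 3.0805 -7.3734 -0.8358] tilt [-0.0012 -0.0035 -1.    ] yaw tool y rel stand x 1.2166311750237195
stand loc [ 0.0005 -0.007   0.1049] Fstand [ 2.1989 -7.1209 -0.5893] tilt [-0.0012 -0.0035 -1.    ] yaw tool y rel stand x 1.216594729846706
stand loc [ 0.0005 -0.005   0.1049] Fstand [ 1.7507 -7.1149 -0.6146] tilt [-0.0012 -0.0035 -1.    ] yaw tool y rel stand x 1.2166080402983273
stand loc [ 0.0005 -0.004   0.1049] Fstand [ 2.4398 -8.5251 -0.5328] tilt [-0.0013 -0.0034 -1.    ] yaw tool y rel stand x 1.2166190105106245
stand loc [ 0.0005 -0.0031  0.1049] Fstand [ 3.6016 -7.5407 -0.6631] tilt [-0.0014 -0.0035 -1.    ] yaw tool y rel stand x 1.2166399833892725
```

Baseline while moving is about 7.5 N. Continuing 1 mm at a time.

```bash
python3 -m handwheel '[[[0.0003,0.0009,0,0,0,0,0]]]' 80 >/dev/null
python3 st.py|tail -1
python3 -m handwheel '[[[0.0003,0.0009,0,0,0,0,0]]]' 80 >/dev/null
python3 st.py|tail -1
python3 -m handwheel '[[[0.0003,0.0009,0,0,0,0,0]]]' 80 >/dev/null
python3 st.py|tail -1
python3 - <<'E'
from h import *
t=manip.camera('top');cv2.imwrite('pics/t8.png',cv2.resize(t[200:250,240:310],None,fx=10,fy=10,interpolation=cv2.INTER_CUBIC))
E
```

```text
stand loc [ 0.0006 -0.0021  0.1048] Fstand [ 2.9226 -7.8982 -1.3591] tilt [-0.0014 -0.0035 -1.    ] yaw tool y rel stand x 1.216648713830169
stand loc [ 0.0006 -0.0012  0.1049] Fstand [ 2.1539 -7.5318 -0.3941] tilt [-0.0014 -0.0035 -1.    ] yaw tool y rel stand x 1.2166371017834674
stand loc [ 0.0006 -0.0002  0.1049] Fstand [ 1.9375 -7.3649 -1.5534] tilt [-0.0015 -0.0035 -1.    ] yaw tool y rel stand x 1.2165726922515523
```

View pics/t8.png

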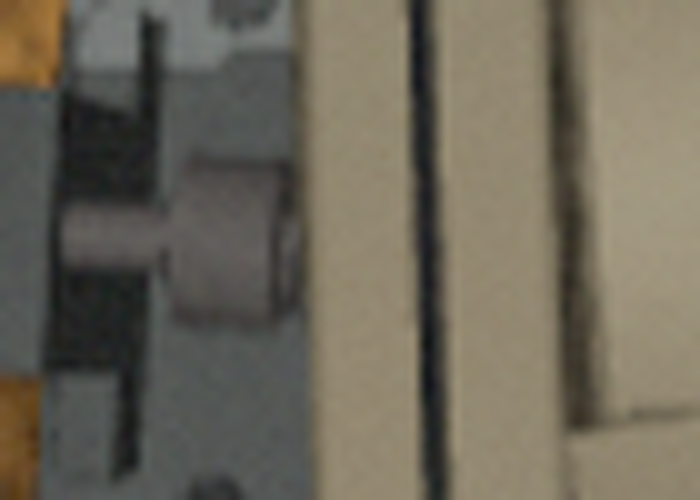

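```bash
for i in 1; do :; done
python3 -m handwheel '[[[0.0003,0.0009,0,0,0,0,0]]]' 80 >/dev/null
python3 st.py|tail -1
python3 -m handwheel '[[[0.0003,0.0009,0,0,0,0,0]]]' 80 >/dev/null
python3 st.py|tail -1
python3 - <<'E'
from h import *
s=manip.camera('side');cv2.imwrite('pics/s8.png',cv2.resize(s[155:265,265:365],None,fx=5.4,fy=5.4,interpolation=cv2.INTER_CUBIC))
E
```

```text
stand loc [0.0006 0.0006 0.1048] Fstand [ 1.489  -8.1603 -1.2875] tilt [-0.0016 -0.0036 -1.    ] yaw tool y rel stand x 1.2165604314335854
stand loc [0.0006 0.0016 0.1048] Fstand [ 1.5908 -8.1671 -0.3874] tilt [-0.0016 -0.0035 -1.    ] yaw tool y rel stand x 1.2166111101612107
```

View pics/s8.png

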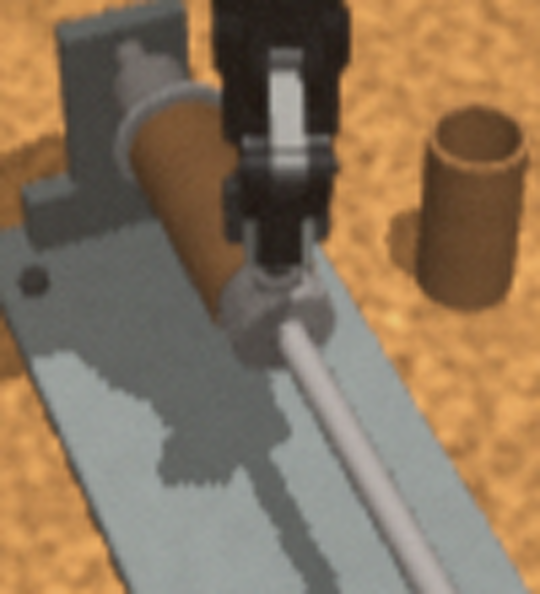

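Core is very near the plate, collar against the core. On in 0.7–1 mm steps.

```bash
python3 -m handwheel '[[[0.0003,0.0009,0,0,0,0,0]]]' 80 >/dev/null
python3 st.py|tail -1
python3 -m handwheel '[[[0.0003,0.0009,0,0,0,0,0]]]' 80 >/dev/null
python3 st.py|tail -1
```

```text
stand loc [0.0006 0.0025 0.1048] Fstand [ 1.6979 -7.5946 -0.6648] tilt [-0.0016 -0.0035 -1.    ] yaw tool y rel stand x 1.2165557909696911
stand loc [0.0006 0.0035 0.1048] Fstand [ 1.4899 -7.8376 -0.29  ] tilt [-0.0017 -0.0036 -1.    ] yaw tool y rel stand x 1.2165854284888162
```

```bash
python3 -m handwheel '[[[0.0003,0.0009,0,0,0,0,0]]]' 80 >/dev/null
python3 st.py|tail -1
python3 -m handwheel '[[[0.0003,0.0009,0,0,0,0,0]]]' 80 >/dev/null
python3 st.py|tail -1
```

```text
stand loc [0.0006 0.0041 0.1048] Fstand [ 1.7715 -9.2303 -1.1007] tilt [-0.0018 -0.004  -1.    ] yaw tool y rel stand x 1.2163196902352982
stand loc [0.0006 0.0046 0.1048] Fstand [  1.4645 -10.443   -0.5373] tilt [-0.002  -0.0044 -1.    ] yaw tool y rel stand x 1.215965379688067
```

```bash
python3 -m handwheel '[[[0.0003,0.0009,0,0,0,0,0]]]' 80 >/dev/null
python3 st.py|tail -1
python3 -m handwheel '[[[0.0003,0.0009,0,0,0,0,0]]]' 80 >/dev/null
python3 st.py|tail -1
```

```text
stand loc [0.0006 0.0051 0.1048] Fstand [  1.489  -10.1599   0.641 ] tilt [-0.0021 -0.0049 -1.    ] yaw tool y rel stand x 1.2157452328187441
stand loc [0.0006 0.0057 0.1048] Fstand [  1.0242 -12.5079   0.24  ] tilt [-0.0022 -0.0052 -1.    ] yaw tool y rel stand x 1.215396968590181
```

```bash
python3 -m handwheel '[[[0,0,0,0,0,0,0]]]' 80 >/dev/null
python3 st.py|tail -1
python3 -m handwheel '[[[-0.0004,-0.0012,0,0,0,0,0],[-0.0004,-0.0012,0,0,0,0,0]]]' 80 >/dev/null
python3 st.py|tail -1
```

```text
stand loc [0.0006 0.0057 0.1047] Fstand [  1.3464 -11.4879   0.1055] tilt [-0.0022 -0.0052 -1.    ] yaw tool y rel stand x 1.2153490645400415
stand loc [0.0006 0.0056 0.1048] Fstand [ 1.5305 -8.2571 -0.2644] tilt [-0.0019 -0.0038 -1.    ] yaw tool y rel stand x 1.216155201754305
```

```bash
python3 -m handwheel '[[[-0.0004,-0.0011,0,0,0,0,0],[-0.0004,-0.0011,0,0,0,0,0]]]' 80 >/dev/null
python3 st.py|tail -1
python3 -m handwheel '[[[0,0,0,0,0,0.1,0],[0,0,0,0,0,0.2,0],[0,0,0,0,0,0.3,0],[0,0,0,0,0,0.3,0]]]' 80 >/dev/null
python3 st.py
```

```text
stand loc [0.0006 0.0056 0.1049] Fstand [ 1.841  -7.0355 -0.9426] tilt [-0.0016 -0.0027 -1.    ] yaw tool y rel stand x 1.2170567360418727
t 14.75 p [0.5738 0.0396 0.1048] F [ 0.8619 -6.6745  0.5767] T [-1.6059 -0.1877  0.0213] w 0.09348167826020282 j [-0.4944  0.3048  0.4105  1.7317 -0.1292  1.1344  0.791 ]
stand loc [0.0005 0.0053 0.1048] Fstand [ 1.3859 -6.5857  0.5767] tilt [-0.0018 -0.0032 -1.    ] yaw tool y rel stand x 0.9157686238556485
```

```bash
python3 -m handwheel '[[[0,0,0,0,0,0.12,0],[0,0,0,0,0,0.24,0],[0,0,0,0,0,0.36,0],[0,0,0,0,0,0.48,0],[0,0,0,0,0,0.6,0],[0,0,0,0,0,0.7,0],[0,0,0,0,0,0.8,0],[0,0,0,0,0,0.8,0]]]' 80 >/dev/null
python3 st.py
python3 -m handwheel '[[[0,0,0,0,0,0.05,0],[0,0,0,0,0,0.1,0],[0,0,0,0,0,0.14,0],[0,0,0,0,0,0.14,0]]]' 80 >/dev/null
python3 st.py
```

```text
t 15.75 p [0.5733 0.0393 0.1047] F [-0.875  -8.1661  0.3635] T [-1.7196  0.2523  0.0008] w 0.09605050525483902 j [-0.5944  0.3179  0.5333  1.7373 -0.1725  1.137   0.0268]
stand loc [0.0001 0.005  0.1047] Fstand [-0.2278 -8.2096  0.3635] tilt [-0.0027 -0.0034 -1.    ] yaw tool y rel stand x 0.11545243837678262
t 16.25 p [0.5733 0.0394 0.1047] F [-0.8762 -7.0072  0.482 ] T [-1.7066  0.1472  0.0255] w 0.09530116779782762 j [-0.6123  0.321   0.5555  1.7382 -0.1809  1.1374 -0.1054]
stand loc [0.0001 0.0051 0.1047] Fstand [-0.3205 -7.0545  0.482 ] tilt [-0.0027 -0.0033 -1.    ] yaw tool y rel stand x -0.02354467987521222
```

```bash
python3 -m handwheel '[[[0,0,0,0,0,0.04,0],[0,0,0,0,0,0.08,0],[0,0,0,0,0,0.08,0]]]' 80 >/dev/null
python3 st.py
python3 - <<'E'
from h import *
def gam(a): return (255*(a/255.)**.5).astype(np.uint8)
w=manip.camera('wrist');s=manip.camera('side')
a=cv2.resize(gam(w)[180:360,250:390],(420,540),interpolation=cv2.INTER_CUBIC)
b=cv2.resize(gam(s)[155:265,285:365],(370,509),interpolation=cv2.INTER_CUBIC)
c=np.zeros((540,800,3),np.uint8);c[:,:420]=a;c[:509,430:]=b
cv2.imwrite('pics/c9.png',c)
E
```

```text
t 16.625 p [0.5736 0.0393 0.1047] F [ 0.1807 -8.3368 -0.8546] T [-1.7743 -0.0469  0.3929] w 0.09415921964399547 j [-0.6228  0.3229  0.5685  1.7386 -0.1856  1.1373 -0.1809]
stand loc [0.0004 0.0051 0.1047] Fstand [ 0.8381 -8.2965 -0.8546] tilt [-0.0021 -0.0036 -1.    ] yaw tool y rel stand x -0.10295005932905141
```

View pics/c9.png

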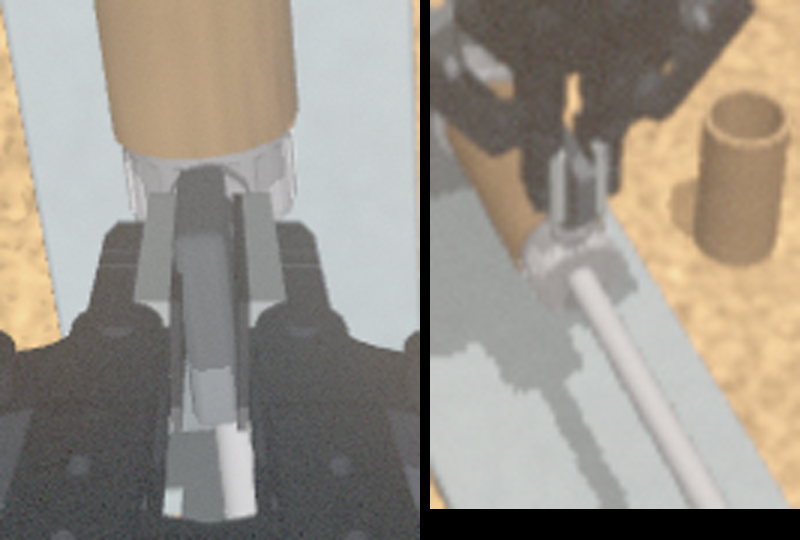

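```bash
python3 -m handwheel '[[[-0.0015,0,0,0,0,0,0],[-0.0025,0,0,0,0,0,0],[-0.0025,0,0,0,0,0,0]]]' 80 >/dev/null
python3 st.py
python3 -m handwheel '[[[0,0,0,0,0,0,0.02],[0,0,0,0,0,0,0.03],[0,0,0,0,0,0,0.05],[0,0,0,0,0,0,0.05]]]' >/dev/null
python3 st.py
```

```text
t 17.1 p [0.5736 0.0392 0.1049] F [-0.2341 -4.6413 -2.5913] T [-1.0821 -0.0673  0.3025] w 0.09565952444103994 j [-0.6205  0.3215  0.5676  1.7396 -0.1875  1.1363 -0.1753]
stand loc [0.0004 0.005  0.1049] Fstand [ 0.1329 -4.6453 -2.5913] tilt [-0.0012 -0.0009 -1.    ] yaw tool y rel stand x -0.09970630552620885
t 17.6 p [0.5742 0.0401 0.1054] F [0.1215 0.4878 0.2172] T [ 0.0016 -0.0483  0.0069] w 0.5849159048144237 j [-0.6207  0.3211  0.567   1.7387 -0.1885  1.136  -0.175 ]
stand loc [0.0009 0.0059 0.1054] Fstand [0.0826 0.4959 0.2172] tilt [ 0.0002  0.0004 -1.    ] yaw tool y rel stand x -0.09887697715637489
```

Released; raise and move clear, then look.

```bash
python3 -m handwheel '[[[0,0,-0.02,0,0,0,0.06],[0,0,-0.05,0,0,0,0.06],[0,0,-0.09,0,0,0,0.06],[0,0,-0.13,0,0,0,0.06],[-0.06,0,-0.13,0,0,0,0.06],[-0.12,0,-0.13,0,0,0,0.06],[-0.18,0,-0.13,0,0,0,0.06],[-0.18,0,-0.13,0,0,0,0.06]]]' >/dev/null
python3 st.py
python3 - <<'E'
from h import *
t=manip.camera('top');cv2.imwrite('pics/t10.png',cv2.resize(t[180:280,225:435],None,fx=3.8,fy=3.8,interpolation=cv2.INTER_CUBIC))
s=manip.camera('side');w=manip.camera('wrist');cv2.imwrite('pics/w10.png',w)
cv2.imwrite('pics/s10.png',cv2.resize(s[150:260,265:365],None,fx=5.4,fy=5.4,interpolation=cv2.INTER_CUBIC))
E
```

```text
t 18.6 p [ 0.5407 -0.1431  0.2359] F [ 0.3979 -0.1485 -0.1569] T [0.0368 0.0284 0.0283] w 0.7010472764896242 j [-0.4395  0.1856  0.71    1.6152 -0.1218  1.3852  0.0977]
stand loc [-0.018  -0.1793  0.2359] Fstand [ 0.4084 -0.1167 -0.1569] tilt [ 0.0008 -0.0011 -1.    ] yaw tool y rel stand x -0.107765027734702
```

View pics/t10.png

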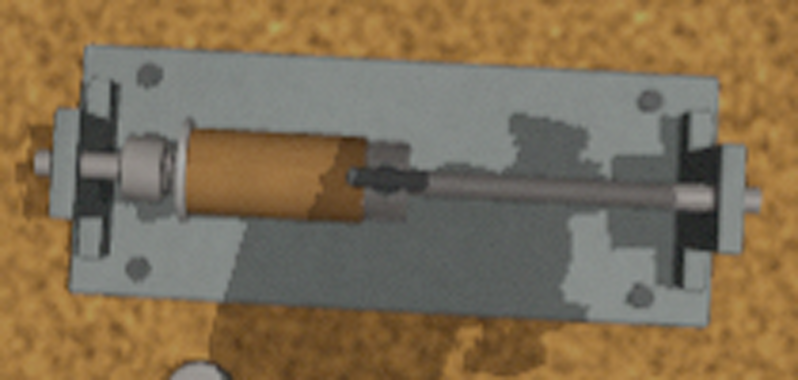

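View pics/s10.png

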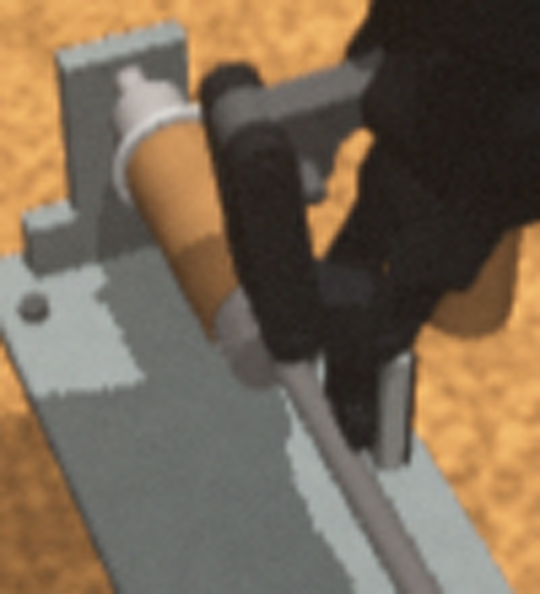

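View pics/w10.png

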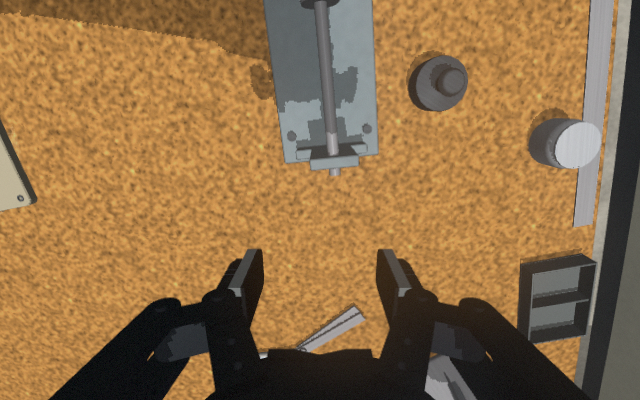

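```bash
python3 - <<'E'
from h import *
a=cv2.imread('pics/top0.png');b=manip.camera('top');cv2.imwrite('pics/t11.png',b)
for r in (212,213,235,236): print(r,a[r,268:282].mean(1).round().astype(int),b[r,268:282].mean(1).round().astype(int))
def ctr(im,rows):
    p=im[rows,266:284].mean(2).mean(0);w=np.clip(p-140,0,None);return (w*np.arange(266,284)).sum()/w.sum()
# wing
b2=cv2.resize(b[215:245,300:350],None,fx=14,fy=14,interpolation=cv2.INTER_CUBIC);cv2.imwrite('pics/wing11.png',b2)
z=lambda u,v:(225+(u+.5)/3.8-.5,180+(v+.5)/3.8-.5)
for p in((350,176),(428,183)):print(onz('top',z(*p),.168))
E
```

```text
212 [123 124 122 124 121 120 110  97  82  96 123 121 123 122] [136 133 132 134 130 114 105  83 106 133 132 133 134 133]
213 [125 124 121 124 119 113 115 105  69  89 120 122 122 122] [134 133 135 132 128 124 113  78  94 116 117 114 116 115]
235 [110 124 124 121 105 111 112  67  73  83  87  88  84  85] [ 96  93  95 106 118 102  61  57  59  63  59  67  67  67]
236 [123 125 124 125 117 105 103  70  93 100  85  84  87  85] [ 95  96 114 109 111 102  66  70  75  71  72  67  67  70]
[0.57445495 0.05464748 0.168     ]
[0.57066844 0.02228119 0.168     ]
```

View pics/wing11.png

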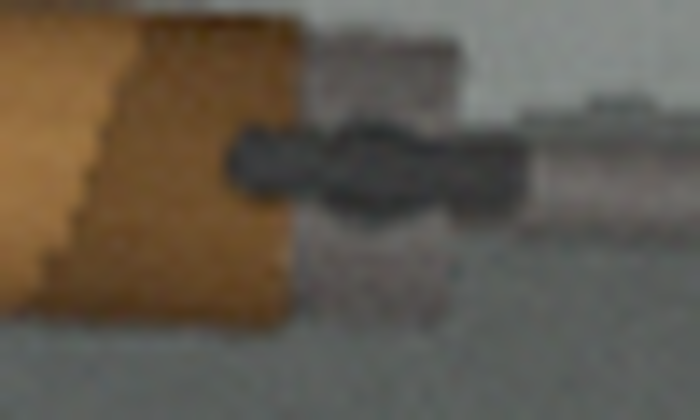

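```bash
python3 -c "
from workcell import manip
print(manip.get_obs()['clock'],manip.hand_in())"
```

```text
the job is handed in; nothing more can be done
18.8 None
```

The job is done and handed in at 18.8 s: the core is held against the sprung plate with about 5 N and the set screw is tight again.

- **Undoing:** I gripped the wing from above and turned it about 70° counter-clockwise.
- **Sliding:** I slid the collar by its wing at a drag of about 7.5 N, reaching the plate with the collar at roughly stand y = +3.5 mm. I stopped about 2 mm further on, with 12.5 N at the wrist.
- **Tightening:** I backed the push off, turned the screw to its stop (about 0.39 N m at the end), let go and moved clear.

**Last checks:**
- **Squeeze:** wrist force less drag gives about 5 N. The plate's face also moved about 1.1 px (roughly 1.9 mm) in the top view, which means about 4.7 N. The highest squeeze was about 5 N.
- **Wing:** it lies along the shaft to within about 0.04 rad.
- **Loose things:** the gripper never came near them. I compared them only by eye in the pictures, and the spare collar was only partly in view at the end.

**What disagreed:** the finger tips appeared about 38 mm short of the reported TCP. My first close therefore shut above the wing at no load. I went 35 mm lower by the camera views, and the second grip held.

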